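Close the split tube fixture over a butt joint and hold it shut for tacking

TASK

Get this tube joint ready to tack: lay the loose tube in the free end of the fixture's V, butted square against the end of the tube already there, and let go of it. Then fit the cap over both dowels and press it down against its spring collars until it clamps both tubes, and finish holding it pressed shut - do not let go. Leave the other tools and the thick tube alone.

Things in the scene. Friction and masses are not known exactly. Their poses are not given: they have to be found in the camera images.
- fixture: Lower half of a split tube-tacking fixture, fixed to the bench: dark base plate 204x92x12 mm with two steel V jaws (each 40 mm along x, 84 wide, 26 mm gap between them, top faces 43 mm up). Origin: centre of underside; x runs along the V from end stop to open end; z up. A 25 mm tube lying in the V has its axis at y 0, z 45 mm. The stop's face is at x -85 mm, its top 62 mm up. 90 degree V.
- fixture_load (a point): Point in the fixture where the loose tube's centre (tube_mid) belongs: at fixture x 42.5, y 0, z 45 mm. The tube then spans x 0 to 85 mm, lies in the V jaw at x 13 to 53 mm and reaches 32 mm past that jaw, with 20 mm of free air under it above the base plate: fingers can go down beside it there, but not beside the jaw. Axes as the fixture's.
- fixture_dowels (a point): Point midway between the two dowels, on the jaws' top faces (fixture x 0, y 0, z 43 mm); axes as the fixture's. Dowels: 10 mm thick, tapered tips, tops 34 mm above the faces, at (x,y) = (33,-30) and (-33,30) mm. Round each a brass spring collar, 19 mm wide, stands 9 mm above the face and lifts the cap; the pair yields from 7.5 N, at 600 N/m, 8.5 mm travel.
- cap: Loose upper half, aluminium, 0.45 kg: two jaws like the lower ones (106x84 mm over all, 30 high) with V grooves below, joined by a grip bar on top; 60 mm high in all. Origin: centre of its underside; x along the V and the bar; z up. Two 13 mm holes through it at (x,y) = (33,-30) and (-33,30) mm take the dowels; half a turn fits as well. Starts lying on the bench, V down.
- cap_grip (a point): Middle of the cap's grip bar, 50 mm above the cap's underside. The bar is 106 mm long (x), 20 mm wide (y), from 30 to 60 mm up, a 26 mm free gap between the jaws under its middle. On the dowels it first rides on the spring collars (cap origin 52 mm above fixture origin); pressed shut, its V bears on both tubes at 45 mm, 2 mm of gap staying. A push of 12 to 20 N shuts it; let go, it springs up.
- tube: Loose bare metal tube, 85 mm long, 25 mm outside, 0.11 kg, lying on the bench; the one to load. x runs along the tube. Origin on its skin, midway along, 12.5 mm off its axis (below it at the start); it may roll, so rely on tube_mid.
- tube_mid (a point): Centre of the loose tube: on its axis, midway along. Loaded, it lies at fixture_load. Ends 42.5 mm to either side along the tube's x.
- set_tube: Tube of the same size that already lies in the fixture, one end at the stop, the other midway between the jaws (fixture x 0). x runs along the tube, origin on its skin midway along. Loose, held only by its weight.
- set_tube_mid (a point): Centre of the set tube: on its axis, midway along; 42.5 mm from the stop's face.
- thick_tube: Bystander: rusty tube stub, 72 mm long, 32 mm thick, lying on the bench. Origin: centre of underside, x along it.
- pliers: Bystander: red-handled pliers, 198x58x13 mm, lying flat. Origin: centre of underside.
- magnet: Bystander: arrow-shaped welding magnet, 70x90x17 mm, lying flat. Origin: centre of underside.
- hammer: Bystander: chipping hammer with a coiled handle, 145x258x21 mm, lying flat. Origin: centre of underside.
Mind the look-alikes: they are no part of the job. What is shaped like the set_tube but red is not meant.

How it is judged:
On the way, in this order (a step that is already met when the one before it is completed fails the run):
1. the loose tube lies in the V, butted to the set tube, let go (y of tube_mid in the frame of fixture between -0.003 and 0.003 m and z of tube_mid in the frame of fixture between 0.0425 and 0.048 m and angle between the x axis of tube and the x axis of fixture, either way round below 0.06 rad and distance between tube_mid and set_tube_mid below 0.088 m and x of set_tube_mid in the frame of fixture between -0.046 and -0.04 m and contact force between the fingers and tube below 0.1 N), for 0.2 s.
2. the cap is on both dowels, down at its spring collars (x of cap in the frame of fixture between -0.004 and 0.004 m and y of cap in the frame of fixture between -0.004 and 0.004 m and angle between the x axis of cap and the x axis of fixture, either way round below 0.06 rad and z of cap in the frame of fixture below 0.056 m), for 0.1 s.
At the end, for the whole second after the job is handed in: Tubes in line in the V, ends within about 3 mm, the set tube at its stop; the cap on both dowels, level, pressed to within 1.8 mm of shut (origin 45 mm above the fixture's) and bearing on each tube with 0.8 N or more; the robot still pressing the cap (y of tube_mid in the frame of fixture between -0.003 and 0.003 m and z of tube_mid in the frame of fixture between 0.0425 and 0.048 m and angle between the x axis of each of tube, cap and the x axis of fixture, either way round below 0.06 rad and distance between tube_mid and set_tube_mid below 0.088 m and x of set_tube_mid in the frame of fixture between -0.046 and -0.04 m and x of cap in the frame of fixture between -0.004 and 0.004 m and y of cap in the frame of fixture between -0.004 and 0.004 m and z of cap in the frame of fixture between 0.042 and 0.0468 m and angle between the z axis of cap and the z axis of fixture, either way round below 0.03 rad and contact force between cap and tube above 0.8 N and contact force between cap and set_tube above 0.8 N and contact force between any of the fingers, the arm and cap above 3 N and linear speed of cap below 0.02 m/s); the arm keeps its last pose, push and grip.
It fails at once if the thick tube is disturbed (moved over 25 mm) (distance of thick_tube from where it was at the start of the episode above 0.025 m).
It fails at once if the pair of pliers is disturbed (moved over 25 mm) (distance of pliers from where it was at the start of the episode above 0.025 m).
It fails at once if the magnet is disturbed (moved over 25 mm) (distance of magnet from where it was at the start of the episode above 0.025 m).
It fails at once if the chipping hammer is disturbed (moved over 25 mm) (distance of hammer from where it was at the start of the episode above 0.025 m).
It also fails if it takes over 64 s, if anything falls off the work surface, if the arm or the gripper's body presses on something with over 40 N, if the wrist force passes 120 N, or if a joint passes its speed limit or range.

ROBOT

A 7-joint arm with a two-finger parallel gripper is mounted at the origin on a cart in front of the work surface, level with it; the furniture and walls round the work are solid. World frame = base frame: x ahead of the robot, y to its left, z up, the work surface at z = 0. Lengths are in m, angles in rad, forces in N, time in s.
With the tool pointing down it reaches from about 0.4 to 0.875 m from the base axis. Payload 19.3 kg.
Tool frame: the origin (TCP) lies between the finger pads; the fingertips stand 17 mm ahead of it and the grasp point (between the pads) lies 2 mm behind it; z points along the fingers, x is the direction in which the jaws open and shut, and the axes are right-handed (so a half turn about z gives the same grasp; the last joint's range is limited). The gripper opens to 85 mm and grips with 20 to 120 N. Pads are 22 mm wide; open, the fingers measure 114 mm over their backs; the gripper's body (76 mm by 85 mm) begins 54 mm behind the grasp point. The pads swing forward as they close: fully open they stand 13 mm farther back than shut.
Start: joints at [-1.18, 0.521, -0.036, 1.599, 0.021, 1.021, -0.113], TCP at [0.278, 0.56, 0.248] pointing down, gripper open.
Joint ranges: [-2.91, 2.91], [-0.3, 2.13], [-1.5, 1.42], [0.17, 2.43], [-1.26, 4.41], [0.16, 1.93], [-2.52, 2.52]. Speed limits (rad/s): [1.89, 1.89, 2.39, 2.39, 3.01, 3.01, 3.01].

INTERFACE

Orientations are given as [roll, pitch, yaw] about the fixed x, y, z axes, in that order (R = Rz(yaw) Ry(pitch) Rx(roll)).
In Python, from workcell import bot gives the robot as it stands. The module is installed in compiled form; this text tells all that it offers.
- The arm moves only by the tool arm_command, never from a script. Its argument "targets" is a list of rows, each a list of 6 numbers: the shift along the tool's x, y, z in mm, then the turn, a rotation vector about the tool's x, y, z in degrees. In form: [[x, y, z, wx, wy, wz], ...]. A call has 1 to 8 rows; each row shifts and turns the pose as measured when the row begins, along the tool's axes as they then stand; what a row does not reach is not made up. A row lasts 1/10 s, in which the tool goes at most 50 mm and 8.59 degrees, less where a joint would pass 70% of its speed; a pose out of reach is approached as far as the arm can. A call is refused whole if a number of a shift passes 50 or a number of a turn 8.59, either way. A call with a gripper value outside its range is refused whole. "grip" is the opening in per cent of the stroke, from 0 (shut) to 100 (fully open), set as the call begins (left out, the last holds). The fingers move at their own pace and stop on an object; "grip_force" is the grip in N (left out, the last holds). Time passes only in rows, so rows that do not move let the fingers close. It gives the time, the measured TCP pose, the force and the opening at its end, in the units of the state.
- bot.observe(): the state, without advancing time (a new reading comes with each control period).
- bot.grab_frame(name): name is "scene" or "top"; returns a dict with "color" (384x512x3 uint8, red, green, blue), "depth" (384x512 float32, m along the optical axis (not along the pixel's ray), 0 where there is no reading), "fov_y" (degrees; the focal length in pixels is half the picture's height over the tangent of half this angle, whatever the lens; pixels are square), "cx", "cy" (the principal point, pixels), "D" ([k1, k2, p1, p2, k3] as OpenCV has them; the pictures are not rectified), "R" (3x3) and "t" (3): a world point X has camera coordinates R X + t. Camera axes: x right, y down, z forward; pixel columns grow to the right and rows downward; lengths in m; the calibration is good to about 2 mm. A picture is of the moment at which its call begins.
- bot.job_done(): hands the job in, once; it reports no verdict.
The state is a dict: "clock": time; "qpos": joint angles; "qd": joint speeds; "joint_efforts": joint torques, N m; "position": TCP position; "tool_rot": TCP orientation; "force": force on the tool from outside, world axes, zero at the start; "moment": the same for the moment, N m; "grip_width": finger opening in m.
Only numpy, scipy, OpenCV 4.12 (cv2) and the standard library are available. Lean on these libraries where they do the work, as an engineer would, in place of code of your own. Each camera call takes 0.05 s, during which the arm holds its last target. There are 200 camera calls.

## Working session

There is one attempt and no reset: what is moved stays moved. The work goes in short steps, Python scripts to look and compute and a tool call to move; the robot and the scene stay as the last step left them, time stands still between calls to the robot, and variables do not carry over. Pictures are saved under pics/ and viewed, about 8 in all and at most 12, crops included, and the job is handed in when it is done.

Besides the shell and the picture viewer there is one more tool, called after "Emit:" as name([rows], argument=value, ...), one row to a line, values as JSON. arm_command: Moves the arm, as the interface text tells. Its arguments: {"type":"object","properties":{"targets":{"type":"array"},"grip":{"type":"number"},"grip_force":{"type":"number"}},"required":["targets"]}

```bash
mkdir -p pics; cat > h.py <<'E'
import numpy as np, cv2
from workcell import bot
def grab(n):
    f=bot.grab_frame(n); h=f['color'].shape[0]; F=h/2/np.tan(np.radians(f['fov_y'])/2)
    f['K']=np.array([[F,0,f['cx']],[0,F,f['cy']],[0,0,1]]); f['D']=np.array(f['D'],float); f['R']=np.array(f['R']); f['t']=np.array(f['t']); return f
def cloud(f):
    h,w=f['depth'].shape; u,v=np.meshgrid(np.arange(w),np.arange(h))
    n=cv2.undistortPoints(np.stack([u,v],-1).reshape(-1,1,2).astype(np.float64),f['K'],f['D']).reshape(h,w,2)
    c=np.dstack([n,np.ones((h,w))])*f['depth'][...,None]
    return (c-f['t'])@f['R']
def onplane(f,px,z):
    n=cv2.undistortPoints(np.array(px,float).reshape(-1,1,2),f['K'],f['D']).reshape(-1,2)
    d=np.c_[n,np.ones(len(n))]@f['R']; o=-f['R'].T@f['t']
    return o+d*((z-o[2])/d[:,2])[:,None]
def proj(f,X):
    return cv2.projectPoints(np.array(X,float).reshape(-1,1,3),cv2.Rodrigues(f['R'])[0],f['t'],f['K'],f['D'])[0].reshape(-1,2)
E
python3 - <<'E'
from h import *
import pickle
for n in('scene','top'):
    f=grab(n); pickle.dump(f,open(n+'0.pkl','wb')); cv2.imwrite(f'pics/{n}0.png',f['color'][...,::-1]); print(n,-f['R'].T@f['t'],f['R'][2])
print(bot.observe())
E
```

```text
scene [-0.14904783  0.85577781  0.74240968] [ 0.5648402  -0.60899793 -0.55684565]
top [0.32290706 0.11680375 1.61705661] [ 0.13628174  0.00165976 -0.99066873]
{'clock': 0.1, 'qpos': array([-1.18020395,  0.52196981, -0.03631881,  1.59994207,  0.0211929 ,
        1.02108545, -0.11282256]), 'qd': array([ 0.00086837, -0.00227827,  0.00152388, -0.00181435,  0.00163319,
       -0.00162415,  0.00234821]), 'joint_efforts': array([ 4.27488980e-03, -9.28479981e+01,  1.98484652e+00, -3.70537806e+01,
        1.81764818e-02,  5.38581677e-03, -8.04407182e-05]), 'position': array([0.27781877, 0.55954737, 0.24777697]), 'tool_rot': array([3.14152379e+00, 1.01766030e-03, 1.10995903e+00]), 'force': array([ 0.21147371, -0.65201265,  0.43885754]), 'moment': array([ 0.00440638, -0.02067296, -0.02318703]), 'grip_width': 0.08537933073019051}
```

View pics/top0.png

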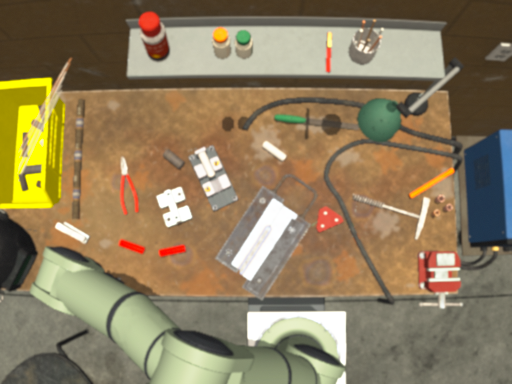

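View pics/scene0.png

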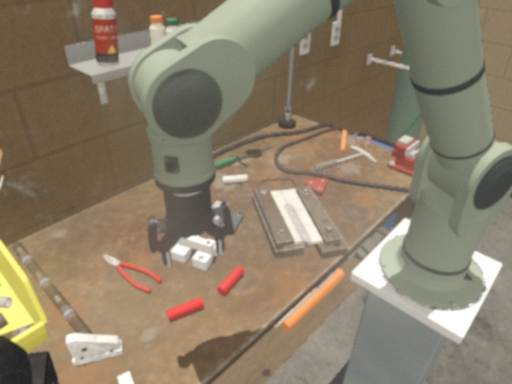

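The top view shows the fixture at about (212,177), the cap at (174,206), the white loose tube at (274,150) and the thick tube at (173,158). There are also two red decoy tubes. Next I'll measure these and look at an enlarged crop.

```bash
python3 - <<'E'
from h import *
import pickle
f=pickle.load(open('top0.pkl','rb')); P=cloud(f)
c=cv2.resize(f['color'][125:240,130:300],None,fx=4.5,fy=4.5,interpolation=cv2.INTER_CUBIC)
cv2.imwrite('pics/crop0.png',c[...,::-1])
hsv=cv2.cvtColor(f['color'],cv2.COLOR_RGB2HSV)
def rect(m,name):
    Q=P[m]; r=cv2.minAreaRect((Q[:,:2]*1000).astype(np.float32)); print(name,len(Q),np.round(r[0],1),np.round(r[1],1),round(r[2],1),'z',np.round(np.percentile(Q[:,2],[5,50,95])*1000,1))
def box(u0,v0,u1,v1):
    m=np.zeros(P.shape[:2],bool); m[v0:v1,u0:u1]=1; return m
z=P[...,2]
rect(box(255,135,292,165)&(z>.008),'tube')
rect(box(160,148,184,170)&(z>.008),'thick')
rect(box(152,182,194,228)&(z>.012),'cap'); rect(box(152,182,194,228)&(z>.045),'bar'); 
rect(box(186,143,238,210)&(z>.006),'fix'); rect(box(186,143,238,210)&(z>.05),'fixhi');rect(box(186,143,238,210)&(z>.03),'jaw')
print(z[100:110,100:110].mean())
E
```

```text
tube 211 [528.7 119.5] [121.5 393.4] 73.6 z [ 8.6 22.  28.8]
thick 197 [495.9 296.1] [491.6  81.7] 36.6 z [17.7 29.  35.2]
cap 704 [406.9 304.4] [393.  120.9] 48.8 z [22.4 31.7 62.3]
bar 206 [407.6 290.2] [379.6  69.7] 53.6 z [51.1 59.3 66.1]
fix 1783 [507.4 265.4] [429.9 199.2] 14.0 z [ 7.1 19.1 59. ]
fixhi 274 [495.  230.5] [408.9  76.8] 25.8 z [50.8 56.7 77.4]
jaw 808 [478.8 271.1] [406.8 164.1] 22.7 z [33.4 45.2 64. ]
-0.00038918522149905104
```

View pics/crop0.png

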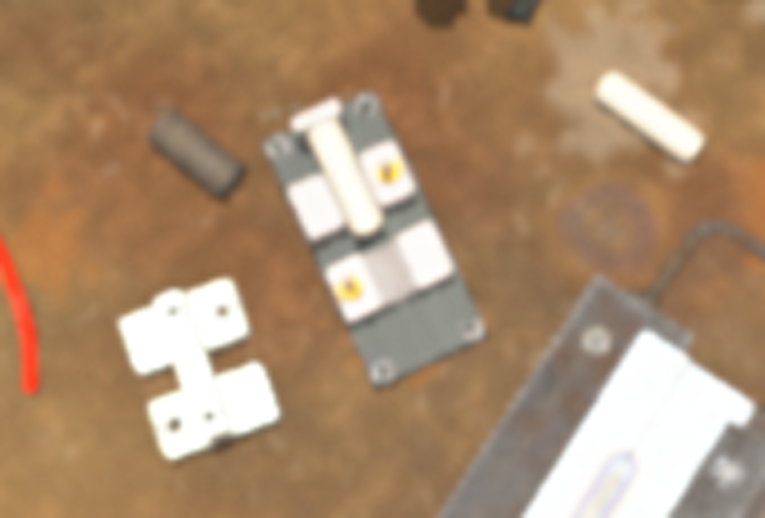

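The crop shows the fixture's stop at the top (320,112), with x running toward (430,355). The collars are at (388,172) and (349,288). The cap lies in nearly the same orientation, with holes at (222,312) and (174,425), and the loose tube runs from (608,85) to (693,150).

```bash
cat >> h.py <<'E'
def blob(f,m,box):
    u0,v0,u1,v1=box; k=np.zeros(m.shape,np.uint8); k[v0:v1,u0:u1]=m[v0:v1,u0:u1]
    n,l,s,c=cv2.connectedComponentsWithStats(k); i=1+np.argmax(s[1:,4]); return l==i
def pose(f,m,z):
    v,u=np.nonzero(m); X=onplane(f,np.c_[u,v],z)[:,:2]*1000; r=cv2.minAreaRect(X.astype(np.float32))
    e=np.linalg.eigh(np.cov(X.T)); a=np.degrees(np.arctan2(*e[1][::-1,1])); return np.round(X.mean(0),1),round(a,1),np.round(r[0],1),np.round(r[1],1),round(r[2],1),len(X)
E
python3 - <<'E'
from h import *
import pickle
f=pickle.load(open('top0.pkl','rb')); C=f['color'].astype(int); hsv=cv2.cvtColor(f['color'],cv2.COLOR_RGB2HSV)
print('F',f['K'][0,0],pickle.load(open('scene0.pkl','rb'))['K'][0,0])
w=(C.min(-1)>165)
print('tube',pose(f,blob(f,w,(255,135,292,165)),.0125))
for t in(165,200,225): print('cap',pose(f,blob(f,C.min(-1)>t,(150,180,200,232)),.03))
br=(hsv[...,1]>110)&(hsv[...,2]>150)
for b in((210,155,222,170),(200,182,214,195)):
    m=blob(f,br,b); print('collar',pose(f,m,.052),pose(f,m,.06))
# dowels in crop px
cp=lambda a:np.array(a,float)/4.5+[130,125]-.4
print('dow', onplane(f,cp([(388,172),(349,288)]),.055)*1000)
print('plate',onplane(f,cp([(265,140),(372,92),(484,330),(376,386)]),.012)*1000)
print('screws',onplane(f,cp([(279,149),(367,104),(473,327),(382,371)]),.012)*1000)
print('holes',onplane(f,cp([(222,312),(174,425)]),.03)*1000)
E
```

```text
F 490.5263931085851 383.4820813857389
tube (array([684.8,  74.7]), np.float64(52.9), array([684.2,  74.5]), array([87.4, 24.6]), 52.4, 182)
cap (array([493.8, 404. ]), np.float64(-158.7), array([495.3, 404.6]), array([118.2,  90.1]), 20.4, 805)
cap (array([493.3, 403.7]), np.float64(-157.0), array([494.9, 404.1]), array([115.4,  88.5]), 20.8, 749)
cap (array([493.6, 403.8]), np.float64(-155.8), array([494.9, 404. ]), array([113.1,  86.5]), 20.8, 697)
collar (array([631.5, 263.4]), np.float64(121.3), array([632.4, 263.9]), array([6.6, 6.5]), 0.9, 7) (array([630. , 262.7]), np.float64(121.3), array([630.9, 263.1]), array([6.6, 6.5]), 0.9, 7)
collar (array([546.3, 289.6]), np.float64(108.1), array([547. , 290.2]), array([6.5, 9.8]), 0.0, 10) (array([545.2, 288.7]), np.float64(108.1), array([545.8, 289.3]), array([6.5, 9.7]), 0.0, 10)
dow [[632.49256448 264.19802153  55.        ]
 [547.85898853 291.01666309  55.        ]]
plate [[665.52795936 360.77626036  12.        ]
 [701.9317402  281.23433885  12.        ]
 [523.0099277  196.00117636  12.        ]
 [481.60908506 274.85894117  12.        ]]
screws [[658.63938709 350.08190334  12.        ]
 [692.75444664 284.81383723  12.        ]
 [525.21763184 204.09204267  12.        ]
 [492.65630674 270.59057894  12.        ]]
holes [[533.72309493 386.74319098  30.        ]
 [450.91846521 420.21262264  30.        ]]
```

```bash
cat >> h.py <<'E'
from scipy.spatial.transform import Rotation as Ro
def plan(p,yaw,z=None,vmax=48,wmax=8.5):
    s=bot.observe(); R=Ro.from_euler('xyz',s['tool_rot']); x=np.array(s['position'])*1000; p=np.array(p,float)
    G=Ro.from_euler('xyz',[180,0,yaw],degrees=True)
    w=np.degrees((R.inv()*G).as_rotvec()); n=max(int(np.ceil(max(np.linalg.norm(p-x)/vmax,np.linalg.norm(w)/wmax))),1)
    print('at',np.round(x,1),np.round(np.degrees(s['tool_rot']),1),'grip',round(s['grip_width']*1000,1),'F',np.round(s['force'],1),'t',s['clock'],'n',n)
    rows=[]
    for i in range(n):
        d=R.inv().apply((p-x)/n); rows.append([*np.round(d,1),*np.round(w/n,2)]); R=R*Ro.from_rotvec(w/n,degrees=True)
    for i in range(0,n,8): print(str([[float(v) for v in r] for r in rows[i:i+8]]))
E
python3 - <<'E'
from h import *
plan([669,54,200],-37.4)
E
```

```text
at [277.8 559.5 247.8] [1.80e+02 1.00e-01 6.36e+01] grip 85.4 F [ 0.2 -0.7  0.4] t 0.1 n 14
[[-19.9, 41.1, 3.4, 0.0, 0.0, 7.21], [-14.6, 43.3, 3.4, 0.0, 0.0, 7.21], [-9.0, 44.8, 3.4, 0.0, 0.0, 7.21], [-3.4, 45.5, 3.4, 0.0, 0.0, 7.21], [2.4, 45.6, 3.4, 0.0, 0.0, 7.21], [8.1, 44.9, 3.4, 0.0, 0.0, 7.21], [13.7, 43.6, 3.4, 0.0, 0.0, 7.21], [19.0, 41.5, 3.4, 0.0, 0.0, 7.21]]
[[24.1, 38.8, 3.4, 0.0, 0.0, 7.21], [28.8, 35.5, 3.4, 0.0, 0.0, 7.21], [33.0, 31.6, 3.4, 0.0, 0.0, 7.21], [36.7, 27.2, 3.4, 0.0, 0.0, 7.21], [39.8, 22.3, 3.4, 0.0, 0.0, 7.21], [42.3, 17.2, 3.4, 0.0, 0.0, 7.21]]
```

Emit:
arm_command([
  [-20, 41, 3, 0, 0, 7.2],
  [-15, 43, 3, 0, 0, 7.2],
  [-9, 45, 3, 0, 0, 7.2],
  [-3, 46, 3, 0, 0, 7.2],
  [2, 46, 3, 0, 0, 7.2],
  [8, 45, 3, 0, 0, 7.2],
  [14, 44, 3, 0, 0, 7.2],
  [19, 42, 3, 0, 0, 7.2],
], grip=80)

```text
clock: 0.9
position: [0.501, 0.2609, 0.2206]
tool_rot: [-3.141, 0.004, 0.079]
force: [0.6, 2.1, -0.3]
grip_width: 0.0683
```

Emit:
arm_command([
  [24, 39, 3, 0, 0, 7.2],
  [29, 36, 3, 0, 0, 7.2],
  [33, 32, 3, 0, 0, 7.2],
  [37, 27, 3, 0, 0, 7.2],
  [40, 22, 3, 0, 0, 7.2],
  [42, 17, 3, 0, 0, 7.2],
])

```text
clock: 1.5
position: [0.6657, 0.0277, 0.2004]
tool_rot: [3.138, 0.004, -0.706]
force: [0.8, 1.7, 0.5]
grip_width: 0.0682
```

```bash
python3 - <<'E'
from h import *
import pickle
plan([669,54,80],-37.4)
f=grab('scene'); pickle.dump(f,open('scene1.pkl','wb')); cv2.imwrite('pics/scene1.png',cv2.resize(f['color'][90:300,90:330],None,fx=3.2,fy=2.8*3.2/2.8,interpolation=cv2.INTER_CUBIC)[...,::-1][:600])
print(proj(f,[[.59,.278,.043],[.685,.075,.0125],[.494,.404,.03],bot.observe()['position']]))
E
```

```text
at [665.7  27.7 200.4] [179.8   0.2 -40.4] grip 68.2 F [0.8 1.7 0.5] t 1.5 n 3
[[-4.7, -7.5, 40.1, 0.06, 0.08, -1.01], [-4.6, -7.6, 40.1, 0.06, 0.08, -1.01], [-4.5, -7.6, 40.1, 0.06, 0.08, -1.01]]
[[207.1356092  207.42349274]
 [233.97370234 178.25825298]
 [195.14971526 246.15092429]
 [248.38978933 126.28944585]]
```

Emit:
arm_command([
  [-5, -8, 40, 0, 0, -1],
  [-5, -8, 40, 0, 0, -1],
  [-4, -8, 40, 0, 0, -1],
])

```text
clock: 1.85
position: [0.6769, 0.0409, 0.0805]
tool_rot: [3.139, -0.007, -0.676]
force: [1.6, 0.1, 0.3]
grip_width: 0.0682
```

View pics/scene1.png

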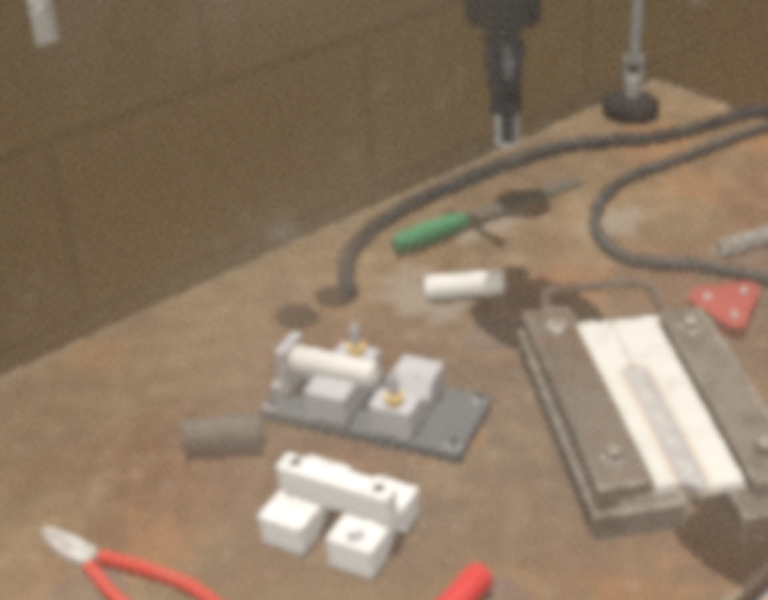

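The scene view shows the fixture with its dowel tips at (354,328) and (393,378), the cap's front hole at (356,533), and the loose tube at (465,285). The path down to the tube is clear.

```bash
python3 - <<'E'
from h import *
import pickle
plan([669,54,19],-37.4)
f=pickle.load(open('scene1.pkl','rb')); C=f['color'].astype(int)
cp=lambda a:np.array(a,float)/3.2+[90,90]-.35
print('tips',onplane(f,cp([(354,326),(393,376)]),.077)*1000)
print('collars',onplane(f,cp([(356,349),(395,398)]),.0475)*1000)
print('hole',onplane(f,cp([(356,534)]),.03)*1000)
print('plate',onplane(f,cp([(263,409),(461,455),(490,397)]),.012)*1000)
print('tube',pose(f,blob(f,C.min(-1)>140,(215,168,252,190)),.0125))
E
```

```text
at [676.9  40.9  80.5] [179.9  -0.4 -38.7] grip 68.2 F [1.6 0.1 0.3] t 1.85 n 2
[[-7.4, -2.7, 30.7, 0.07, -0.2, -0.67], [-7.3, -2.8, 30.7, 0.07, -0.2, -0.67]]
tips [[630.54658554 268.08903412  77.        ]
 [544.10154618 294.49489865  77.        ]]
collars [[633.33106098 265.92483348  47.5       ]
 [548.17773049 290.54116142  47.5       ]]
hole [[452.14097462 418.79441704  30.        ]]
plate [[660.93915523 361.13978636  12.        ]
 [477.54000281 275.50292878  12.        ]
 [519.34029876 196.50678855  12.        ]]
tube (array([688.1,  75.4]), np.float64(53.6), array([687.7,  74.3]), array([90.2, 49.4]), 52.2, 186)
```

Emit:
arm_command([
  [-7, -3, 10, 0, -0.2, -0.7],
  [-7, -3, 20, 0, -0.2, -0.7],
  [0, 0, 0, 0, 0, 0],
])

```text
clock: 2.15
position: [0.6659, 0.0559, 0.0449]
tool_rot: [3.134, 0.007, -0.649]
force: [-0.3, -0.3, 0.6]
grip_width: 0.0679
```

```bash
python3 - <<'E'
from h import *
plan([670,54,19],-37.4)
E
```

```text
at [665.9  55.9  44.9] [179.5   0.4 -37.2] grip 67.9 F [-0.3 -0.3  0.6] t 2.15 n 1
[[4.6, -1.1, 25.9, 0.46, 0.39, 0.24]]
```

Emit:
arm_command([
  [2, -1, 10, 0.4, 0.3, 0],
  [2, 0, 10, 0, 0, 0],
  [0, 0, 5, 0, 0, 0],
  [0, 0, 0, 0, 0, 0],
])

```text
clock: 2.55
position: [0.6724, 0.0532, 0.0229]
tool_rot: [-3.139, -0.003, -0.65]
force: [-0.1, -0.1, 0.7]
grip_width: 0.068
```

```bash
python3 - <<'E'
from h import *
plan([670,54,19],-37.4)
f=grab('scene'); cv2.imwrite('pics/scene2.png',cv2.resize(f['color'][130:210,190:290],None,fx=6,fy=6,interpolation=cv2.INTER_CUBIC)[...,::-1])
E
```

```text
at [672.4  53.2  22.9] [-179.8   -0.2  -37.2] grip 68.0 F [-0.1 -0.1  0.7] t 2.55 n 1
[[-2.4, 0.8, 3.9, -0.16, -0.19, 0.17]]
```

View pics/scene2.png

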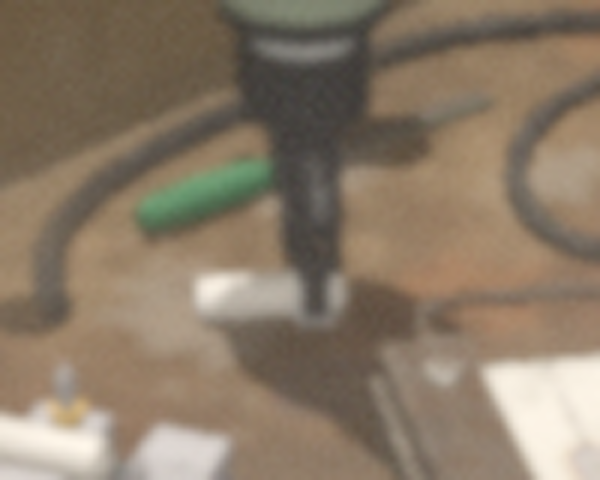

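The fingers straddle the tube at x≈317, and the tube spans 197 to 345, so the grasp is about 26 mm from its centre as planned. I'll lower slightly and close.

Emit:
arm_command([
  [-1, 0, 3, 0, 0, 0],
  [0, 0, 0, 0, 0, 0],
])

```text
clock: 2.8
position: [0.6722, 0.0535, 0.0209]
tool_rot: [-3.138, -0.004, -0.65]
force: [0.4, 0.4, -1.0]
grip_width: 0.0684
```

Emit:
arm_command([
  [0, 0, 0, 0, 0, 0],
  [0, 0, 0, 0, 0, 0],
  [0, 0, 0, 0, 0, 0],
  [0, 0, 0, 0, 0, 0],
  [0, 0, 0, 0, 0, 0],
  [0, 0, 0, 0, 0, 0],
  [0, 0, 0, 0, 0, 0],
], grip=0, grip_force=50)

```text
clock: 3.5
position: [0.6724, 0.0537, 0.0216]
tool_rot: [-3.137, -0.005, -0.65]
force: [0.3, -0.6, 0.5]
grip_width: 0.0233
```

Emit:
arm_command([
  [0, 0, -20, 0, 0, 0],
  [0, 0, -45, 0, 0, 0],
  [0, 0, -45, 0, 0, 0],
  [0, 0, -20, 0, 0, 0],
  [0, 0, 0, 0, 0, 0],
])

```text
clock: 4.0
position: [0.6705, 0.0533, 0.1544]
tool_rot: [-3.14, -0.002, -0.65]
force: [0.3, 0.0, -1.2]
grip_width: 0.0232
```

```bash
python3 - <<'E'
from h import *
import pickle
plan([540,255,130],-64.7)
for n in('scene','top'):
    f=grab(n); pickle.dump(f,open(n+'3.pkl','wb'))
    q=proj(f,[bot.observe()['position']])[0]; print(n,q)
    u,v=q.astype(int); a=f['color'][v-35:v+35,u-45:u+45]; cv2.imwrite(f'pics/{n}3.png',a[...,::-1])
a=[cv2.resize(cv2.imread(f'pics/{n}3.png'),(450,350),interpolation=cv2.INTER_CUBIC) for n in('scene','top')]
cv2.imwrite('pics/both3.png',np.hstack(a)[:, :800])
E
```

```text
at [670.5  53.3 154.4] [-1.799e+02 -1.000e-01 -3.730e+01] grip 23.2 F [ 0.3  0.  -1.2] t 4.0 n 6
[[-37.7, -13.6, 4.0, -0.02, -0.02, 4.57], [-38.6, -10.5, 4.0, -0.02, -0.02, 4.57], [-39.3, -7.4, 4.0, -0.02, -0.02, 4.57], [-39.8, -4.3, 4.0, -0.02, -0.02, 4.57], [-40.0, -1.1, 4.0, -0.02, -0.02, 4.57], [-40.0, 2.1, 4.1, -0.02, -0.02, 4.57]]
scene [240.92088603 142.00383846]
top [281.90585266 144.89543633]
```

View pics/both3.png

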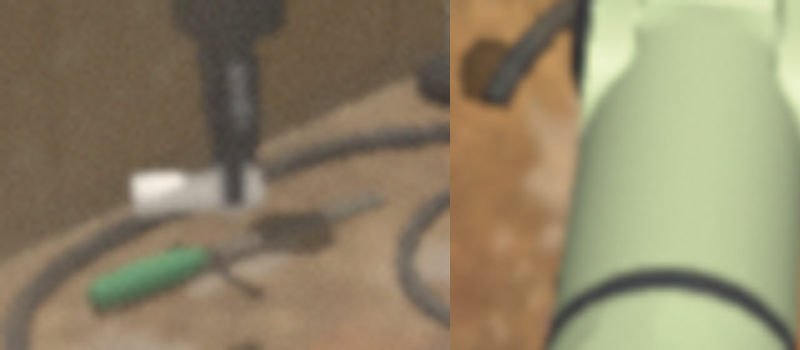

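The tube is held and looks about level. I'll check its attitude numerically against a prediction, then carry it over.

```bash
python3 - <<'E'
from h import *
import pickle
f=pickle.load(open('scene3.pkl','rb')); C=f['color'].astype(int)
d=np.array([np.cos(np.radians(52.7)),np.sin(np.radians(52.7)),0]); p=np.array([.6705,.0533,.1544-.0091])
print('pred ends',proj(f,[p+d*(.0255+.0425),p+d*(.0255-.0425)]))
m=blob(f,C.min(-1)>125,(215,130,258,155)); v,u=np.nonzero(m)
for a in(222,228,232,246): print(a,v[u==a].mean(),np.ptp(v[u==a]))
print(u.min(),u.max())
E
```

```text
pred ends [[220.59279917 145.36446852]
 [245.88225104 143.69486618]]
222 145.5 7
228 144.5 7
232 145.0 6<stdin>:7: RuntimeWarning: Mean of empty slice.
  ret = ret.dtype.type(ret / rcount)
Traceback (most recent call last):
ValueError: zero-size array to reduction operation maximum which has no identity
```

Emit:
arm_command([
  [-38, -14, 0, 0, 0, 4.6],
  [-39, -11, 0, 0, 0, 4.6],
  [-39, -7, 0, 0, 0, 4.6],
  [-40, -4, 0, 0, 0, 4.6],
  [-40, -1, 0, 0, 0, 4.6],
  [-40, 2, 0, 0, 0, 4.6],
  [0, 0, 0, 0, 0, 0],
])

```text
clock: 4.8
position: [0.5308, 0.2605, 0.1392]
tool_rot: [3.125, -0.003, -1.155]
force: [0.4, -0.8, -0.9]
grip_width: 0.0232
```

```bash
python3 - <<'E'
from h import *
plan([526,248,90],-64.7)
E
```

```text
at [530.8 260.5 139.2] [179.1  -0.2 -66.2] grip 23.2 F [ 0.4 -0.8 -0.9] t 4.8 n 2
[[4.7, 4.3, 24.7, 0.47, -0.08, -0.75], [4.7, 4.6, 24.6, 0.47, -0.08, -0.75]]
```

Emit:
arm_command([
  [5, 4, 20, 0.5, 0, -0.8],
  [5, 5, 20, 0.5, 0, -0.7],
  [0, 0, 0, 0, 0, 0],
  [0, 0, 0, 0, 0, 0],
])

```text
clock: 5.2
position: [0.5232, 0.2479, 0.0936]
tool_rot: [3.136, -0.005, -1.124]
force: [0.5, -0.4, -0.9]
grip_width: 0.0233
```

```bash
python3 - <<'E'
from h import *
import pickle
plan([526,248,75],-64.7)
f=grab('scene'); pickle.dump(f,open('scene4.pkl','wb')); cv2.imwrite('pics/scene4.png',cv2.resize(f['color'][165:240,160:260],None,fx=8,fy=8,interpolation=cv2.INTER_CUBIC)[...,::-1])
E
```

```text
at [523.2 247.9  93.6] [179.7  -0.3 -64.4] grip 23.3 F [ 0.5 -0.4 -0.9] t 5.2 n 1
[[1.0, -2.7, 18.6, 0.32, -0.29, 0.32]]
```

View pics/scene4.png

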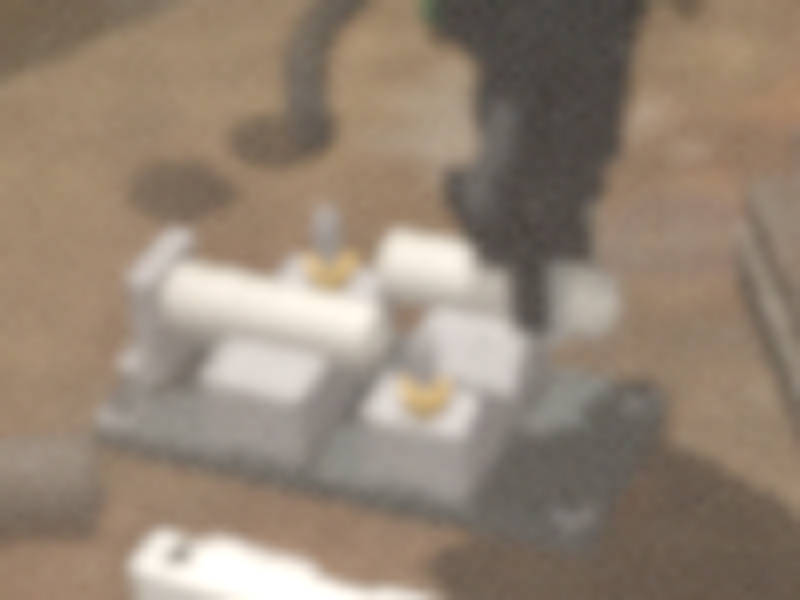

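```bash
python3 - <<'E'
from h import *
import pickle
f=pickle.load(open('scene4.pkl','rb')); C=f['color'].astype(int)
O=np.array([590.8,278.2]); a=np.radians(205.3); x=np.array([np.cos(a),np.sin(a)]); y=np.array([-x[1],x[0]])
def fx(px,z):
    X=onplane(f,np.array(px,float)/8+[160,165]-.44,z)[:,:2]*1000-O; return np.round(np.c_[X@x,X@y],1)
print('set axis',fx([(172,288),(280,307),(368,327)],.045))
print('loose',fx([(392,263),(455,273),(605,297)],.0845))
p=np.array(bot.observe()['position'][:2])*1000-O; print('tcp f',p@x,p@y)
E
```

```text
set axis [[-88.7   3.3]
 [-43.8   5.8]
 [ -6.6   5.1]]
loose [[ 9.7 -3.6]
 [34.1 -1.9]
 [91.5  2.1]]
tcp f 74.1446369021188 -1.4241357412760176
```

```bash
python3 - <<'E'
from h import *
import pickle
f=pickle.load(open('top0.pkl','rb')); g=f['color'].astype(int)
O=np.array([590.8,278.2]); a=np.radians(205.3); x=np.array([np.cos(a),np.sin(a)]); y=np.array([-x[1],x[0]])
def loc(px,z):
    X=onplane(f,px,z)[:,:2]*1000-O; return np.c_[X@x,X@y]
print('crop',np.round(loc(np.array([(328,128),(365,222)],float)/4.5+[130,125]-.4,.048),1))
# warm tint vs grey jaws
w=(g[...,0]-g[...,2]); 
box=(slice(145,182),slice(194,220))
for t in(15,25):
  m=blob(f,(w>t)&(g.min(-1)>140),(196,148,218,180)); v,u=np.nonzero(m); L=loc(np.c_[u,v],.047)
  print(t,len(L),L.mean(0),L.min(0),L.max(0),np.polyfit(L[:,0],L[:,1],1))
f=pickle.load(open('scene4.pkl','rb')); g=f['color'].astype(int); w=g[...,0]-g[...,2]
for b,z,t in(((178,196,210,212),.045,12),((205,190,224,206),.0845,12)):
  m=blob(f,(w>t)&(g.min(-1)>130),b); v,u=np.nonzero(m); L=loc(np.c_[u,v],z); print('sc',len(L),L.mean(0),L.min(0),L.max(0),np.polyfit(L[:,0],L[:,1],1))
E
```

```text
crop [[-81.8   4.3]
 [ -6.9   0.2]]
15 207 [-43.64327938   1.85711811] [-95.41955014 -42.14536325] [ 0.94669723 39.22430279] [-0.03286422  0.42281597]
25 49 [-37.75655619  -5.56307923] [-88.59458267 -13.87422267] [ 0.94669723 15.23491692] [ 0.14169203 -0.21327629]
sc 405 [-46.07864781   4.42963986] [-109.19728095  -47.25164036] [14.52735107 54.07863384] [0.06484595 7.41765359]
sc 181 [27.33051922 -8.88419528] [  0.17992761 -41.30551749] [64.10387929 20.79089174] [-0.22144066 -2.83210717]
```

```bash
python3 - <<'E'
from h import *
plan([525.7,245.2,64],-64.7)
E
```

```text
at [523.2 247.8  93.7] [179.7  -0.3 -64.4] grip 23.1 F [-0.7 -0.3 -1.9] t 5.25 n 1
[[3.3, -1.3, 29.7, 0.32, -0.29, 0.32]]
```

Emit:
arm_command([
  [3, -1, 12, 0.3, -0.3, 0.3],
  [1, 0, 12, 0, 0, 0],
  [0, 0, 5, 0, 0, 0],
  [0, 0, 0, 0, 0, 0],
  [0, 0, 0, 0, 0, 0],
])

```text
clock: 5.75
position: [0.5271, 0.2445, 0.0629]
tool_rot: [-3.14, 0.001, -1.13]
force: [-0.4, -0.5, -1.7]
grip_width: 0.0233
```

```bash
python3 - <<'E'
from h import *
plan([525.7,245.2,57],-64.7)
E
```

```text
at [527.1 244.5  62.9] [-179.9    0.   -64.8] grip 23.3 F [-0.4 -0.5 -1.7] t 5.75 n 1
[[-1.2, 1.0, 5.9, -0.07, 0.04, -0.06]]
```

Emit:
arm_command([
  [0, 0, 3, 0, 0, 0],
  [0, 0, 0, 0, 0, 0],
])

```text
clock: 5.95
position: [0.5273, 0.2447, 0.0601]
tool_rot: [-3.14, 0.001, -1.13]
force: [-0.1, -0.0, -1.3]
grip_width: 0.0227
```

Emit:
arm_command([
  [0, 0, 2, 0, 0, 0],
  [0, 0, 0, 0, 0, 0],
])

```text
clock: 6.15
position: [0.5274, 0.2449, 0.0582]
tool_rot: [-3.139, 0.001, -1.13]
force: [1.1, 0.2, -1.2]
grip_width: 0.0234
```

Emit:
arm_command([
  [0, 0, 2, 0, 0, 0],
  [0, 0, 0, 0, 0, 0],
])

```text
clock: 6.35
position: [0.5274, 0.245, 0.0562]
tool_rot: [-3.139, 0.001, -1.13]
force: [0.5, 0.2, -1.6]
grip_width: 0.0233
```

Emit:
arm_command([
  [0, 0, 1, 0, 0, 0],
  [0, 0, 0, 0, 0, 0],
])

```text
clock: 6.55
position: [0.5274, 0.2451, 0.0551]
tool_rot: [-3.139, 0.001, -1.13]
force: [0.4, 0.7, -1.7]
grip_width: 0.0233
```

Emit:
arm_command([
  [0, 0, 1, 0, 0, 0],
  [0, 0, 0, 0, 0, 0],
])

```text
clock: 6.75
position: [0.5275, 0.2451, 0.0542]
tool_rot: [-3.139, 0.001, -1.13]
force: [-0.6, -1.1, -0.9]
grip_width: 0.0229
```

Emit:
arm_command([
  [0, -2, 0.3, 0, 0, 0],
  [0, 0, 0, 0, 0, 0],
])

```text
clock: 6.95
position: [0.5293, 0.246, 0.054]
tool_rot: [-3.139, 0.001, -1.13]
force: [-0.0, 0.3, 2.0]
grip_width: 0.0233
```

Emit:
arm_command([
  [0, -1, 0, 0, 0, 0],
  [0, 0, 0, 0, 0, 0],
])

```text
clock: 7.15
position: [0.5301, 0.2464, 0.054]
tool_rot: [-3.139, 0.001, -1.13]
force: [-0.5, 0.9, 1.1]
grip_width: 0.0233
```

Emit:
arm_command([
  [0, -1, 0, 0, 0, 0],
  [0, 0, 0, 0, 0, 0],
])

```text
clock: 7.35
position: [0.531, 0.2468, 0.054]
tool_rot: [-3.14, 0.001, -1.13]
force: [-0.6, -0.4, 1.6]
grip_width: 0.0234
```

Emit:
arm_command([
  [0, -1, 0, 0, 0, 0],
  [0, 0, 0, 0, 0, 0],
])

```text
clock: 7.55
position: [0.5319, 0.2473, 0.054]
tool_rot: [-3.14, 0.001, -1.13]
force: [-1.4, -0.8, 1.6]
grip_width: 0.023
```

Emit:
arm_command([
  [0, -1, 0, 0, 0, 0],
  [0, 0, 0, 0, 0, 0],
])

```text
clock: 7.75
position: [0.5328, 0.2477, 0.054]
tool_rot: [-3.14, 0.002, -1.13]
force: [-2.1, -0.1, 2.7]
grip_width: 0.0229
```

```bash
python3 - <<'E'
from h import *
import pickle
plan([525.7,245.2,57],-64.7)
f=grab('scene'); pickle.dump(f,open('scene5.pkl','wb')); cv2.imwrite('pics/scene5.png',cv2.resize(f['color'][165:240,160:260],None,fx=8,fy=8,interpolation=cv2.INTER_CUBIC)[...,::-1])
E
```

```text
at [532.8 247.7  54. ] [-1.799e+02  1.000e-01 -6.470e+01] grip 22.9 F [-2.1 -0.1  2.7] t 7.75 n 1
[[-0.8, 7.5, -3.0, -0.09, 0.09, -0.04]]
```

View pics/scene5.png

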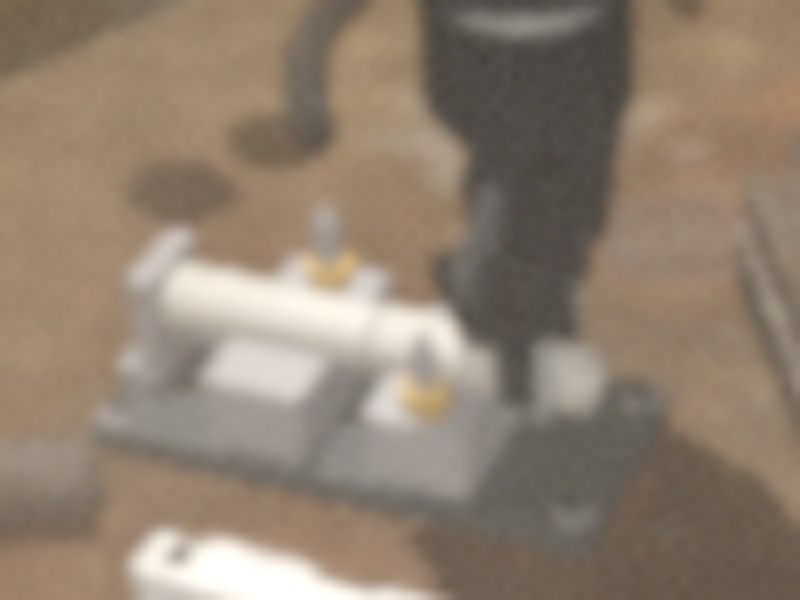

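The tubes appear to meet at the seam near (375,325). I'll push a little more until the axial force builds.

Emit:
arm_command([
  [0, -1, 0, 0, 0, 0],
  [0, 0, 0, 0, 0, 0],
])

```text
clock: 8.0
position: [0.5337, 0.2481, 0.054]
tool_rot: [-3.14, 0.002, -1.13]
force: [-1.2, -0.7, 2.3]
grip_width: 0.0235
```

Emit:
arm_command([
  [0, -1, 0, 0, 0, 0],
  [0, 0, 0, 0, 0, 0],
])

```text
clock: 8.2
position: [0.5346, 0.2486, 0.054]
tool_rot: [-3.14, 0.002, -1.13]
force: [-2.3, -0.8, 3.1]
grip_width: 0.0234
```

```bash
python3 - <<'E'
from h import *
import pickle
f=grab('scene'); pickle.dump(f,open('scene6.pkl','wb')); o=pickle.load(open('scene5.pkl','rb'))
a=[cv2.resize(g['color'][188:222,175:242],None,fx=11,fy=8.5,interpolation=cv2.INTER_CUBIC) for g in(o,f)]
cv2.imwrite('pics/cmp6.png',np.vstack(a)[...,::-1])
O=np.array([590.8,278.2]); t=np.radians(205.3); x=np.array([np.cos(t),np.sin(t)]); y=np.array([-x[1],x[0]])
W=lambda q,z:[*(O+q[0]*x+q[1]*y)/1000,z]
print(proj(f,[W((-85,0),.045),W((0,0),.045),W((85,0),.045),W((53,-42),.043),W((13,-42),.043)]))
E
```

```text
[[181.64805618 201.39346337]
 [206.87263726 206.8115425 ]
 [233.1436671  212.43113635]
 [217.69458936 219.14502334]
 [205.09411609 216.3523887 ]]
```

View pics/cmp6.png

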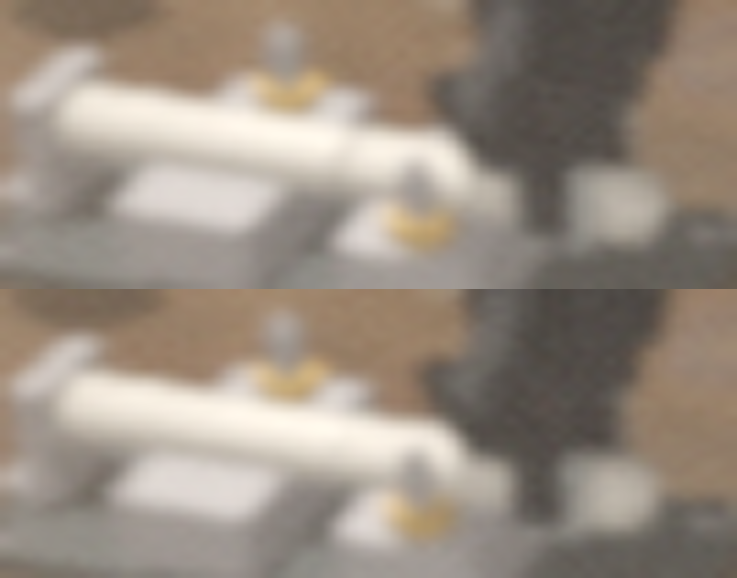

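Between the two frames the seam at (345,150) closes, while the tube's right end moves from 668 to 658. I'll keep nudging until there is a firm stop.

Emit:
arm_command([
  [0, -1, 0, 0, 0, 0],
  [0, 0, 0, 0, 0, 0],
  [0, 0, 0, 0, 0, 0],
])

```text
clock: 8.55
position: [0.5346, 0.2486, 0.054]
tool_rot: [3.141, 0.002, -1.13]
force: [-2.3, 0.4, 2.5]
grip_width: 0.0231
```

Emit:
arm_command([
  [0, -1, 0, 0, 0, 0],
  [0, 0, 0, 0, 0, 0],
  [0, 0, 0, 0, 0, 0],
])

```text
clock: 8.85
position: [0.5346, 0.2486, 0.054]
tool_rot: [3.139, 0.003, -1.13]
force: [-3.4, -1.2, 3.0]
grip_width: 0.0231
```

Emit:
arm_command([
  [0, 0, 0, 0, 0, 0],
  [0, 0, 0, 0, 0, 0],
  [0, 0, 0, 0, 0, 0],
  [0, 0, 0, 0, 0, 0],
  [0, 0, 0, 0, 0, 0],
], grip=55)

```text
clock: 9.35
position: [0.5349, 0.2482, 0.0536]
tool_rot: [3.139, 0.002, -1.13]
force: [-2.2, -0.6, 0.1]
grip_width: 0.0466
```

Emit:
arm_command([
  [0, 0, 0, 0, 0, 0],
  [0, 0, -15, 0, 0, 0],
  [0, 0, -30, 0, 0, 0],
  [0, 0, -45, 0, 0, 0],
  [0, 0, -30, 0, 0, 0],
])

```text
clock: 9.85
position: [0.5346, 0.2475, 0.1771]
tool_rot: [3.135, 0.001, -1.131]
force: [1.2, -0.7, -0.8]
grip_width: 0.0466
```

```bash
python3 - <<'E'
from h import *
import pickle
plan([494,404,150],-69.2)
f=grab('scene'); pickle.dump(f,open('scene7.pkl','wb'))
cv2.imwrite('pics/scene7.png',cv2.resize(f['color'][185:275,160:255],None,fx=8,fy=6.6,interpolation=cv2.INTER_CUBIC)[...,::-1])
E
```

```text
at [534.6 247.5 177.1] [179.6   0.  -64.8] grip 46.6 F [ 1.2 -0.7 -0.8] t 9.85 n 4
[[-39.7, -7.5, 6.7, 0.1, 0.0, 1.1], [-39.9, -6.7, 6.8, 0.1, 0.0, 1.1], [-40.0, -6.0, 6.8, 0.1, 0.0, 1.1], [-40.1, -5.2, 6.8, 0.1, 0.0, 1.1]]
```

View pics/scene7.png

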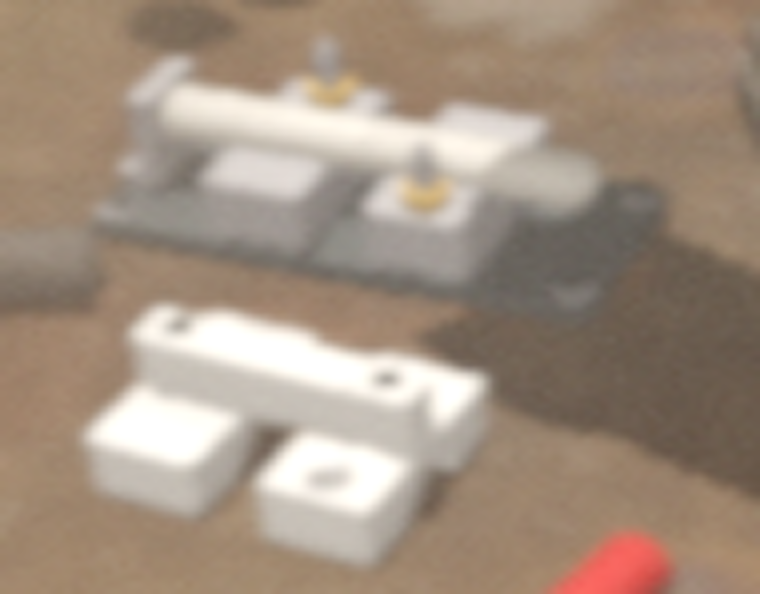

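The loose tube now lies in the V in line with the set tube, with no visible seam. The cap shows bar holes at (178,325) and (387,379) and a jaw hole at (328,477), and the dowel tips are at (327,42) and (424,148).

```bash
python3 - <<'E'
from h import *
import pickle
s=pickle.load(open('scene7.pkl','rb')); t=pickle.load(open('top0.pkl','rb'))
cs=lambda a:(np.array(a,float)+.5)/[8,6.6]+[160,185]-.5
ct=lambda a:(np.array(a,float)+.5)/4.5+[130,125]-.5
def pr(n,f,px,z):
    X=onplane(f,px,z)[:,:2]*1000; d=X[-1]-X[0]; print(n,np.round(X,1).tolist(),'mid',np.round(X.mean(0),1),'len',round(np.hypot(*d),1),'ang',round(np.degrees(np.arctan2(d[1],d[0])),1))
pr('S bar holes',s,cs([(178,325),(387,379)]),.06)
pr('T bar holes',t,ct([(173,312),(208,415)]),.06)
pr('S jaw hole',s,cs([(328,477)]),.03)
pr('T jaw holes',t,ct([(222,312),(174,425)]),.03)
pr('S bar front edge',s,cs([(130,333),(416,406)]),.06)
pr('S tips',s,cs([(327,40),(424,146)]),.077)
pr('S collars',s,cs([(331,88),(426,193)]),.047)
pr('S jaw tops near edge cap',s,cs([(88,440),(195,465)]),.03)
E
```

```text
S bar holes [[530.6, 417.3], [455.3, 389.3]] mid [493.  403.3] len 80.3 ang -159.6
T bar holes [[529.7, 417.2], [455.7, 390.1]] mid [492.7 403.6] len 78.7 ang -159.9
S jaw hole [[451.8, 420.2]] mid [451.8 420.2] len 0.0 ang 0.0
T jaw holes [[533.7, 386.7], [450.9, 420.2]] mid [492.3 403.4] len 89.3 ang 158.0
S bar front edge [[538.2, 431.7], [436.6, 393.1]] mid [487.4 412.4] len 108.6 ang -159.2
S tips [[633.9, 264.7], [545.5, 292.9]] mid [589.7 278.8] len 92.8 ang 162.3
S collars [[637.1, 262.7], [550.0, 290.0]] mid [593.6 276.4] len 91.3 ang 162.5
S jaw tops near edge cap [[525.4, 462.7], [488.4, 446.5]] mid [506.9 454.6] len 40.3 ang -156.4
```

Emit:
arm_command([
  [-40, -7, 5, 0, 0, 1],
  [-40, -7, 5, 0, 0, 1.2],
  [-40, -6, 5, 0, 0, 1.2],
  [-40, -5, 5, 0, 0, 1],
  [0, 0, 0, 0, 0, 0],
], grip=65)

```text
clock: 10.4
position: [0.4967, 0.4114, 0.1705]
tool_rot: [-3.132, 0.006, -1.215]
force: [-0.3, -0.2, -0.0]
grip_width: 0.0557
```

```bash
python3 - <<'E'
from h import *
plan([493,403.5,80],-69.7)
E
```

```text
at [496.7 411.4 170.5] [-179.5    0.3  -69.6] grip 55.7 F [-0.3 -0.2 -0. ] t 10.4 n 2
[[3.3, 3.5, 45.2, -0.27, 0.17, 0.04], [3.2, 3.3, 45.2, -0.27, 0.17, 0.04]]
```

Emit:
arm_command([
  [3, 3, 35, -0.3, 0.2, 0],
  [3, 3, 35, -0.3, 0.2, 0],
  [0, 0, 0, 0, 0, 0],
  [0, 0, 0, 0, 0, 0],
])

```text
clock: 10.8
position: [0.4944, 0.4071, 0.104]
tool_rot: [-3.137, 0.001, -1.211]
force: [0.1, 0.3, 0.6]
grip_width: 0.0558
```

```bash
python3 - <<'E'
from h import *
plan([493,403.5,52],-69.7,vmax=14)
E
```

```text
at [494.4 407.1 104. ] [-1.797e+02  1.000e-01 -6.940e+01] grip 55.8 F [0.1 0.3 0.6] t 10.8 n 4
[[0.7, 0.7, 13.0, -0.07, 0.01, 0.07], [0.7, 0.7, 13.0, -0.07, 0.01, 0.07], [0.7, 0.7, 13.0, -0.07, 0.01, 0.07], [0.7, 0.6, 13.0, -0.07, 0.01, 0.07]]
```

Emit:
arm_command([
  [1, 1, 15, -0.1, 0, 0.1],
  [1, 1, 15, 0, 0, 0.1],
  [1, 1, 15, 0, 0, 0],
  [0, 0, 6, 0, 0, 0],
  [0, 0, 0, 0, 0, 0],
])

```text
clock: 11.3
position: [0.4945, 0.4041, 0.0533]
tool_rot: [-3.134, 0.003, -1.216]
force: [0.7, 0.5, 0.7]
grip_width: 0.0555
```

```bash
python3 - <<'E'
from h import *
plan([493,403.5,52],-69.7,vmax=14)
E
```

```text
at [494.5 404.1  53.3] [-179.6    0.2  -69.7] grip 55.5 F [0.7 0.5 0.7] t 11.3 n 1
[[-0.0, 1.6, 1.3, -0.43, 0.19, 0.05]]
```

Emit:
arm_command([
  [0, 2, 1, -0.4, 0.2, 0],
  [0, 0, 0, 0, 0, 0],
])

```text
clock: 11.5
position: [0.4927, 0.4033, 0.0524]
tool_rot: [3.142, -0.001, -1.216]
force: [-0.3, 0.2, -0.4]
grip_width: 0.0552
```

Emit:
arm_command([
  [0, 0, 0, 0, 0, 0],
  [0, 0, 0, 0, 0, 0],
  [0, 0, 0, 0, 0, 0],
  [0, 0, 0, 0, 0, 0],
  [0, 0, 0, 0, 0, 0],
  [0, 0, 0, 0, 0, 0],
  [0, 0, 0, 0, 0, 0],
], grip=0, grip_force=90)

```text
clock: 12.2
position: [0.493, 0.4037, 0.0535]
tool_rot: [-3.141, -0.0, -1.215]
force: [-0.8, 0.3, -1.4]
grip_width: 0.018
```

Emit:
arm_command([
  [0, 0, -15, 0, 0, 0],
  [0, 0, -30, 0, 0, 0],
  [0, 0, -40, 0, 0, 0],
  [0, 0, -20, 0, 0, 0],
  [0, 0, 0, 0, 0, 0],
])

```text
clock: 12.7
position: [0.4923, 0.4026, 0.1645]
tool_rot: [3.141, -0.001, -1.217]
force: [0.2, 0.7, -4.7]
grip_width: 0.0183
```

```bash
python3 - <<'E'
from h import *
plan([593,277.3,153],-65)
E
```

```text
at [492.3 402.6 164.5] [ 1.799e+02 -1.000e-01 -6.970e+01] grip 18.3 F [ 0.2  0.7 -4.7] t 12.7 n 4
[[38.1, -12.7, 2.9, 0.02, -0.02, -1.18], [38.4, -12.0, 2.9, 0.02, -0.02, -1.18], [38.6, -11.2, 2.9, 0.02, -0.02, -1.18], [38.8, -10.4, 2.9, 0.02, -0.02, -1.18]]
```

Emit:
arm_command([
  [38, -13, 0, 0, 0, -1.2],
  [38, -12, 0, 0, 0, -1.2],
  [39, -11, 0, 0, 0, -1.2],
  [37, -10, 0, 0, 0, -1.1],
  [0, 0, 0, 0, 0, 0],
  [0, 0, 0, 0, 0, 0],
])

```text
clock: 13.3
position: [0.593, 0.2757, 0.161]
tool_rot: [3.137, -0.0, -1.128]
force: [-0.6, 1.1, -5.0]
grip_width: 0.0181
```

```bash
python3 - <<'E'
from h import *
plan([593,277.3,140],-65)
E
```

```text
at [593.  275.7 161. ] [179.7  -0.  -64.6] grip 18.1 F [-0.6  1.1 -5. ] t 13.3 n 1
[[-1.4, -0.8, 21.0, 0.28, -0.0, 0.38]]
```

Emit:
arm_command([
  [-1, -1, 10, 0.3, 0, 0.4],
  [0, 0, 10, 0, 0, 0],
  [0, 0, 5, 0, 0, 0],
  [0, 0, 0, 0, 0, 0],
])

```text
clock: 13.7
position: [0.5909, 0.2793, 0.1318]
tool_rot: [3.139, 0.001, -1.133]
force: [-0.3, 0.2, -5.0]
grip_width: 0.0183
```

```bash
python3 - <<'E'
from h import *
import pickle
plan([593,277.3,140],-65)
f=grab('scene'); pickle.dump(f,open('scene8.pkl','wb'))
cv2.imwrite('pics/scene8.png',cv2.resize(f['color'][160:235,165:255],None,fx=8,fy=8,interpolation=cv2.INTER_CUBIC)[...,::-1])
E
```

```text
at [590.9 279.3 131.8] [179.9   0.  -64.9] grip 18.3 F [-0.3  0.2 -5. ] t 13.7 n 1
[[2.7, -1.0, -8.2, 0.13, 0.03, 0.08]]
```

View pics/scene8.png

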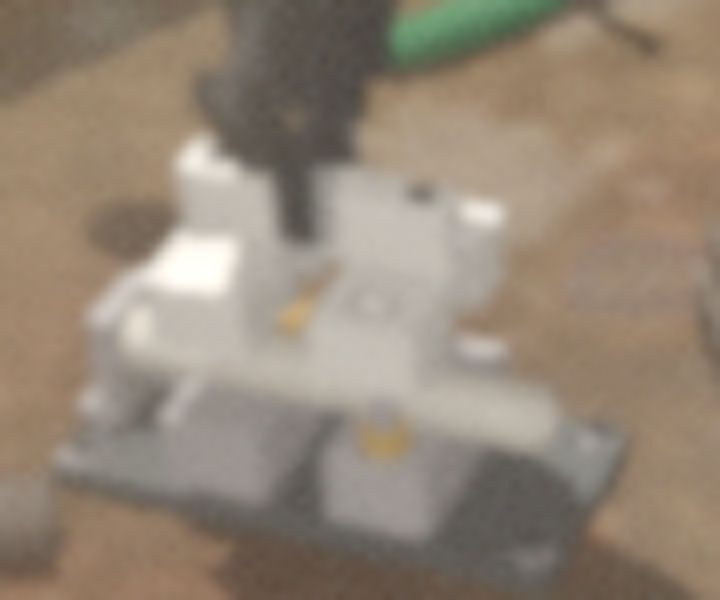

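Here the near cap-jaw hole is at (373,302) and its dowel and collar are at (385,410)/(384,440).

```bash
python3 - <<'E'
from h import *
import pickle
f=pickle.load(open('scene8.pkl','rb'))
c=lambda a:(np.array(a,float)+.5)/8+[165,160]-.5
print('hole',onplane(f,c([(373,302)]),.1083)*1000)
print('bar hole',onplane(f,c([(421,192)]),.1383)*1000)
a=np.radians(205.1);x=np.array([np.cos(a),np.sin(a)]);y=np.array([-x[1],x[0]]); T=np.array([590.9,279.3])
print('expected hole from tcp',T+33*x-30*y,'bar',T+40*x)
print('collar',onplane(f,c([(384,440)]),.048)*1000,'dowel shaft proj',[(proj(f,[[.5475,.2915,z]])[0]-[165,160])*8 for z in(.052,.065,.077)])
O=pickle.load(open('scene7.pkl','rb'))
cs=lambda a:(np.array(a,float)+.5)/[8,6.6]+[160,185]-.5
print('hole now',proj(f,[[.5475,.2915,.1083]]), 'collar7 px',cs([(426,193),(424,146)]),'now',c([(384,440),(385,408)]))
E
```

```text
hole [[549.23129877 292.64596315 108.3       ]]
bar hole [[555.20876354 262.65186416 138.3       ]]
expected hole from tcp [548.29024695 292.46848302] bar [554.67724804 262.33202309]
collar [[546.84915681 293.71676937  48.        ]] dowel shaft proj [array([383.31739405, 424.43762436]), array([381.46344483, 396.14145671]), array([379.73457191, 369.68757857])]
hole now [[211.89307273 197.39243656]] collar7 px [[212.8125     213.81818182]
 [212.5625     206.6969697 ]] now [[212.5625 214.5625]
 [212.6875 210.5625]]
```

Emit:
arm_command([
  [0, 0, -3, 0, 0, 0],
  [4, -0.5, 0, 0, 0, 0],
  [0, 0, 0, 0, 0, 0],
  [0, 0, 2, 0, 0, 0],
  [0, 0, 0, 0, 0, 0],
])

```text
clock: 14.25
position: [0.5937, 0.2763, 0.1343]
tool_rot: [3.141, 0.001, -1.132]
force: [-0.1, -1.0, -4.9]
grip_width: 0.018
```

```bash
python3 - <<'E'
from h import *
plan([593,276.2,130],-65)
E
```

```text
at [593.7 276.3 134.3] [180.    0.  -64.9] grip 18.0 F [-0.1 -1.  -4.9] t 14.25 n 1
[[-0.2, 0.7, 4.3, 0.01, 0.04, 0.13]]
```

Now I'll go down in small steps and watch for contact (tips at TCP ≈ 130.5).

Emit:
arm_command([
  [0, 0, 3, 0, 0, 0],
  [0, 0, 2, 0, 0, 0],
  [0, 0, 0, 0, 0, 0],
])

```text
clock: 14.55
position: [0.5937, 0.2763, 0.1289]
tool_rot: [3.141, 0.001, -1.132]
force: [-0.3, 0.2, -5.0]
grip_width: 0.0181
```

Emit:
arm_command([
  [0, 0, 2, 0, 0, 0],
  [0, 0, 0, 0, 0, 0],
])

```text
clock: 14.75
position: [0.5936, 0.2763, 0.1266]
tool_rot: [3.141, 0.001, -1.132]
force: [0.0, 0.2, -4.7]
grip_width: 0.0184
```

Emit:
arm_command([
  [0, 0, 2, 0, 0, 0],
  [0, 0, 0, 0, 0, 0],
])

```text
clock: 14.95
position: [0.5936, 0.2763, 0.1243]
tool_rot: [3.141, 0.001, -1.132]
force: [0.3, 1.4, -4.9]
grip_width: 0.0185
```

Emit:
arm_command([
  [0, 0, 2, 0, 0, 0],
  [0, 0, 2, 0, 0, 0],
  [0, 0, 0, 0, 0, 0],
])

```text
clock: 15.25
position: [0.5936, 0.2764, 0.12]
tool_rot: [3.141, 0.001, -1.132]
force: [0.5, 0.5, -4.4]
grip_width: 0.0186
```

Emit:
arm_command([
  [0, 0, 2, 0, 0, 0],
  [0, 0, 2, 0, 0, 0],
  [0, 0, 0, 0, 0, 0],
])

```text
clock: 15.55
position: [0.5936, 0.2769, 0.1159]
tool_rot: [-3.141, 0.001, -1.132]
force: [-0.4, 1.8, -4.8]
grip_width: 0.0185
```

Emit:
arm_command([
  [0, 0, 2, 0, 0, 0],
  [0, 0, 1, 0, 0, 0],
  [0, 0, 0, 0, 0, 0],
])

```text
clock: 15.85
position: [0.5941, 0.2772, 0.1138]
tool_rot: [-3.14, 0.002, -1.131]
force: [-2.6, 0.2, 0.4]
grip_width: 0.0182
```

Emit:
arm_command([
  [-0.3, 0.7, 0, 0, 0, 0],
  [0, 0, 0, 0, 0, 0],
])

```text
clock: 16.05
position: [0.5939, 0.2771, 0.114]
tool_rot: [-3.139, 0.001, -1.131]
force: [-0.8, 0.4, -2.3]
grip_width: 0.018
```

Emit:
arm_command([
  [0, 0, 1.5, 0, 0, 0],
  [0, 0, 0, 0, 0, 0],
])

```text
clock: 16.25
position: [0.594, 0.2772, 0.1131]
tool_rot: [-3.138, 0.001, -1.13]
force: [-0.9, -0.6, -2.9]
grip_width: 0.0184
```

```bash
python3 - <<'E'
from h import *
s=bot.observe(); print(s['position'],np.degrees(s['tool_rot']),s['force'],s['moment'])
E
```

```text
[0.59400207 0.27718712 0.11308834] [-1.79818583e+02  7.63131684e-02 -6.47576512e+01] [-0.86384349 -0.63822357 -2.9359571 ] [0.01427634 0.23452244 0.4571985 ]
```

Emit:
arm_command([
  [0, 0, 0, 0, 0, -0.7],
  [0, 0, 0, 0, 0, 0],
])

```text
clock: 16.45
position: [0.5938, 0.277, 0.113]
tool_rot: [-3.139, 0.001, -1.117]
force: [-1.8, 0.2, 0.5]
grip_width: 0.0185
```

```bash
cat > st.py <<'E'
from h import *
s=bot.observe(); print(np.round(s['position']*1000,2),np.round(np.degrees(s['tool_rot']),2),np.round(s['force'],1),np.round(s['moment'],2),s['clock'])
E
python3 st.py
```

```text
[593.79 277.03 112.98] [-1.7985e+02  7.0000e-02 -6.4010e+01] [-1.8  0.2  0.5] [0.01 0.26 0.21] 16.45
```

Emit:
arm_command([
  [0, 0, 0, 0, 0, -0.5],
  [0, 0, 1.5, 0, 0, 0],
  [0, 0, 0, 0, 0, 0],
])

```text
clock: 16.75
position: [0.5934, 0.2769, 0.1111]
tool_rot: [-3.14, 0.001, -1.108]
force: [0.6, 1.0, -5.8]
grip_width: 0.0184
```

```bash
python3 st.py
```

```text
[593.44 276.86 111.12] [-1.7989e+02  9.0000e-02 -6.3490e+01] [ 0.6  1.  -5.8] [ 0.14 -0.14  0.07] 16.75
```

Emit:
arm_command([
  [0, 0, 2, 0, 0, 0],
  [0, 0, 0, 0, 0, 0],
])

```text
clock: 16.95
position: [0.5934, 0.2769, 0.1086]
tool_rot: [-3.14, 0.001, -1.108]
force: [0.3, 0.2, -6.2]
grip_width: 0.0181
```

Emit:
arm_command([
  [0, 0, 2, 0, 0, 0],
  [0, 0, 0, 0, 0, 0],
])

```text
clock: 17.15
position: [0.5933, 0.2769, 0.1061]
tool_rot: [-3.14, 0.001, -1.108]
force: [1.1, 0.6, -8.5]
grip_width: 0.0184
```

```bash
python3 st.py
```

```text
[593.32 276.89 106.13] [-1.7992e+02  7.0000e-02 -6.3480e+01] [ 1.1  0.6 -8.5] [ 0.12 -0.18  0.15] 17.15
```

Emit:
arm_command([
  [0, 0, 1, 0, 0, 0],
  [0, 0, 0, 0, 0, 0],
  [0, 0, 0, 0, 0, 0],
])

```text
clock: 17.45
position: [0.5935, 0.2769, 0.1053]
tool_rot: [-3.14, 0.001, -1.108]
force: [-1.4, 0.2, -0.3]
grip_width: 0.0185
```

Emit:
arm_command([
  [0, 0, 1.5, 0, 0, 0],
  [0, 0, 0, 0, 0, 0],
  [0, 0, 0, 0, 0, 0],
])

```text
clock: 17.75
position: [0.5935, 0.2769, 0.1043]
tool_rot: [-3.14, 0.002, -1.108]
force: [-1.4, -0.0, 0.7]
grip_width: 0.0183
```

```bash
python3 st.py
```

```text
[593.46 276.92 104.32] [-1.7989e+02  1.0000e-01 -6.3490e+01] [-1.4 -0.   0.7] [-0.05  0.39  0.14] 17.75
```

Emit:
arm_command([
  [0, 0, 2, 0, 0, 0],
  [0, 0, 0, 0, 0, 0],
  [0, 0, 0, 0, 0, 0],
])

```text
clock: 18.05
position: [0.5935, 0.2769, 0.1027]
tool_rot: [-3.14, 0.002, -1.108]
force: [-2.2, -0.8, 2.9]
grip_width: 0.0183
```

Emit:
arm_command([
  [0, 0, 2, 0, 0, 0],
  [0, 0, 0, 0, 0, 0],
  [0, 0, 0, 0, 0, 0],
])

```text
clock: 18.35
position: [0.5935, 0.2769, 0.1011]
tool_rot: [-3.139, 0.002, -1.108]
force: [-2.4, -1.3, 2.5]
grip_width: 0.0183
```

```bash
python3 st.py
```

```text
[593.5  276.91 101.15] [-1.7988e+02  1.2000e-01 -6.3490e+01] [-2.4 -1.3  2.5] [-0.12  0.63  0.19] 18.35
```

Emit:
arm_command([
  [0, 0, 2, 0, 0, 0],
  [0, 0, 0, 0, 0, 0],
  [0, 0, 0, 0, 0, 0],
])

```text
clock: 18.65
position: [0.5935, 0.2769, 0.0997]
tool_rot: [-3.139, 0.002, -1.108]
force: [-2.3, 0.5, 3.3]
grip_width: 0.0183
```

Emit:
arm_command([
  [0, 0, 1.5, 0, 0, 0],
  [0, 0, 0, 0, 0, 0],
  [0, 0, 0, 0, 0, 0],
])

```text
clock: 18.95
position: [0.5936, 0.2768, 0.0995]
tool_rot: [-3.139, 0.003, -1.109]
force: [-2.8, 0.4, 1.1]
grip_width: 0.0185
```

```bash
python3 st.py
```

```text
[593.62 276.83  99.49] [-1.7984e+02  1.7000e-01 -6.3520e+01] [-2.8  0.4  1.1] [-0.14  0.7   0.12] 18.95
```

A zero row re-targets the measured pose, which drops the push. The last rows therefore need a downward shift to keep the load on.

Emit:
arm_command([
  [0, 0, 3, 0, 0, 0],
  [0, 0, 3, 0, 0, 0],
  [0, 0, 3, 0, 0, 0],
])

```text
clock: 19.25
position: [0.5941, 0.2768, 0.0985]
tool_rot: [-3.137, 0.007, -1.11]
force: [-24.8, -7.3, 57.5]
grip_width: 0.0183
```

```bash
python3 st.py
```

```text
[594.07 276.8   98.48] [-179.73    0.42  -63.61] [-24.8  -7.3  57.5] [-1.63  5.51 -0.16] 19.25
```

Emit:
arm_command([
  [0, 0, 0, 0, 0, 0],
  [0, 0, 0, 0, 0, 0],
  [0, 0, 0, 0, 0, 0],
])

```text
clock: 19.55
position: [0.5939, 0.2766, 0.0999]
tool_rot: [-3.136, 0.008, -1.111]
force: [-3.2, -1.6, 3.2]
grip_width: 0.0182
```

```bash
python3 - <<'E'
from h import *
import time
exec(open('st.py').read())
plan([593.5,276.9,98.5],-63.5)
E
```

```text
[593.86 276.63  99.87] [-179.7     0.48  -63.65] [-3.2 -1.6  3.2] [-0.21  0.8   0.01] 19.55
at [593.9 276.6  99.9] [-179.7    0.5  -63.7] grip 18.2 F [-3.2 -1.6  3.2] t 19.55 n 1
[[-0.4, 0.2, 1.4, -0.3, 0.48, -0.15]]
```

Emit:
arm_command([
  [-0.4, 0.2, 1.5, -0.3, 0.5, -0.1],
  [0, 0, 1.2, -0.1, 0.2, 0],
])

```text
clock: 19.75
position: [0.5939, 0.2772, 0.0988]
tool_rot: [3.141, -0.003, -1.11]
force: [-17.0, -3.0, 35.5]
grip_width: 0.018
```

```bash
python3 st.py
```

```text
[593.9  277.24  98.77] [ 1.7995e+02 -1.7000e-01 -6.3590e+01] [-17.   -3.   35.5] [-0.69  3.58 -0.25] 19.75
```

```bash
python3 st.py; python3 - <<'E'
from h import *
for i in range(4): grab('top')
exec(open('st.py').read())
E
```

```text
[593.9  277.24  98.77] [ 1.7995e+02 -1.7000e-01 -6.3590e+01] [-17.   -3.   35.5] [-0.69  3.58 -0.25] 19.75
[593.88 277.24  98.86] [ 1.7997e+02 -1.6000e-01 -6.3600e+01] [-12.1  -2.8  26.8] [-0.54  2.68 -0.14] 19.95
```

```bash
python3 - <<'E'
from h import *
for k in range(3):
    for i in range(6): grab('top')
    exec(open('st.py').read())
E
```

```text
[593.85 277.31  98.83] [ 1.7997e+02 -1.5000e-01 -6.3590e+01] [-12.8  -2.6  27.9] [-0.53  2.75 -0.21] 20.25
[593.88 277.26  98.85] [ 1.7997e+02 -1.5000e-01 -6.3590e+01] [-11.7  -1.5  26.6] [-0.52  2.67 -0.21] 20.55
[593.88 277.24  98.82] [ 1.7997e+02 -1.5000e-01 -6.3600e+01] [-12.8  -2.4  26.5] [-0.53  2.67 -0.23] 20.85
```

```bash
python3 - <<'E'
from h import *
f=grab('scene'); cv2.imwrite('pics/scene9.png',cv2.resize(f['color'][170:235,165:255],None,fx=8.8,fy=8.8,interpolation=cv2.INTER_CUBIC)[...,::-1])
exec(open('st.py').read())
E
```

```text
[593.9  277.24  98.86] [ 1.7997e+02 -1.5000e-01 -6.3600e+01] [-12.4  -1.9  27.2] [-0.55  2.72 -0.16] 20.9
```

View pics/scene9.png

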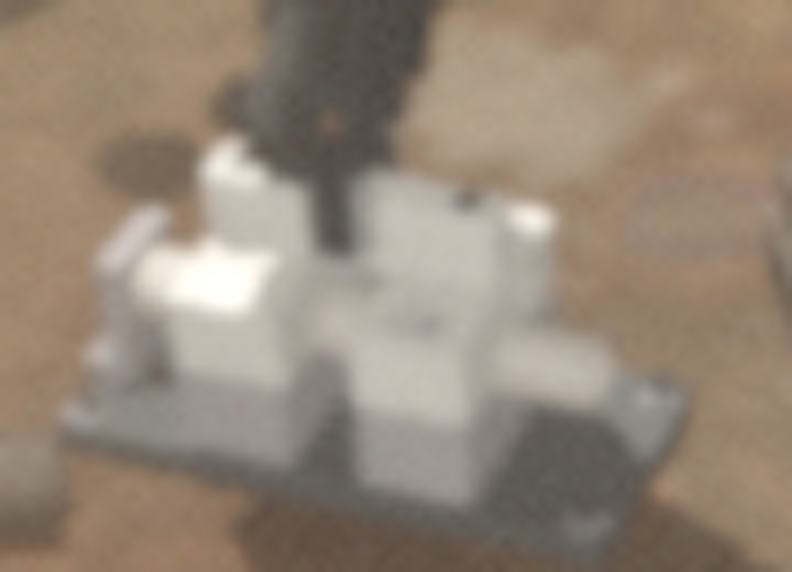

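The cap sits over both dowels and its jaws line up with the lower ones along the seams (235,380) and (415,415), with no visible tilt. The push is steady at about 27 N, so I'm handing in.

```bash
python3 -c "
from workcell import bot
print(bot.job_done())
s=bot.observe(); print(s['position'],s['force'],s['clock'])"
```

```text
the job is handed in; nothing more can be done
None
the job is handed in; nothing more can be done
```

The job is handed in at about 21 s of the 64 s allowed: the loose tube is in the V against the set tube, and the cap is held pressed shut over both. No verdict was reported.

- **Tube:** I gripped it near its outer end, lowered it into the V and pushed it along until it stopped moving at about 3 N. Then I opened the fingers and backed off. The picture afterwards shows the two tubes in line with no visible seam.
- **Cap:** It went over both dowels after I turned it about 1.2° to relieve a twisting force. It met the spring collars at the expected height and was pressed down from there.
- **Last checks:** The push held steady at about 27 N. The tool height puts the cap's origin about 45.3 mm above the fixture's (the limit is 46.8), tilted about 0.15°. The last picture shows the cap's jaws even along the lower ones.

These points were off or not confirmed:

- **Fixture position:** My camera estimates and the position where the tube butted disagreed by 3–4 mm, so I finished the fit by feel and force.
- **Push force:** One pressing step briefly reached 57 N, and I backed it off. The final 27 N is still above the suggested 12–20 N.
- **Sideways force:** About 12 N remains, pressing the cap toward the stop.
- **Cap on the tubes:** I could not measure the force on each tube directly. I judged it from the total push and the cap's height.

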